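# Try the lid of the socket chest, free its catch if it is caught, and hold it open

## Robot

A 6-joint arm with a two-finger parallel gripper is mounted at the origin on the work surface. World frame = base frame: x ahead of the robot, y to its left, z up, the work surface at z = 0. Lengths are in mm, angles in rad, forces in N, time in s.
With the tool pointing down it reaches from about 300 to 850 mm from the base axis. Payload 4.2 kg.
Tool frame: the origin (TCP) lies on the front face of the gripper's body, between the roots of the fingers; the fingertips stand 78 mm ahead of it and the grasp point (between the pads) lies 60 mm ahead of it; z points along the fingers, y is the line along which they close (so a half turn about z gives the same grasp; the last joint's range is limited). The gripper opens to 91 mm and grips with 3 to 60 N. Pads are 32 mm wide; open, the fingers measure 118 mm over their backs; the gripper's body (76 mm by 178 mm) begins 60 mm behind the grasp point.
Start: joints at [1.267, 0.32, 1.565, -0, 1.257, -0.02], TCP at [161.003, 552.008, 292.276] pointing down, gripper open.
Joint ranges: [-3.11, 3.11], [-0.84, 2.01], [0.21, 2.61], [-1.34, 4.49], [0.05, 2.63], [-2.56, 2.56]. Speed limits (rad/s): [2.57, 2.57, 3.14, 3.14, 3.14, 3.14].

## Interface

Orientations are given as a unit quaternion [x, y, z, w].
In Python, from cell import read_state, capture, job_done gives the robot as it stands.
- The arm moves only by the tool play_rows, never from a script. Its argument "plan" is a list of rows, each an object with "claw": the finger opening in mm, from 0 to 91.2; "delta_pos": the shift along the tool's x, y, z in units of 40 mm (1.0 is 40 mm), a list of three; "angular": the turn, a rotation vector about the tool's x, y, z in units of 10 degrees (1.0 is 10 degrees), a list of three. In form: [{"claw": claw, "delta_pos": [tx, ty, tz], "angular": [ax, ay, az]}, ...]. A call has exactly 5 rows; each row shifts and turns the commanded pose from where the row before left it, along the tool's axes as they then stand; what a row does not reach is not made up. A row lasts 1/8 s, in which the tool goes at most 62.5 mm and 10.7 degrees, less where a joint would pass 70% of its speed; a pose out of reach is approached as far as the arm can. A call is refused whole if a number of a shift passes 1 or a number of a turn 1, either way. A call with a gripper value outside its range is refused whole. The fingers move at their own pace and stop on an object; "squeeze" is the grip in N (left out, the last holds). Time passes only in rows, so rows that do not move let the fingers close, or fill a call up. It gives the time, the measured TCP pose, the force, the opening and the grip force at its end, in the units of the state.
- read_state(): the state, without advancing time (a new reading comes with each control period).
- capture(name): name is "scene" or "top" or "wrist"; returns a dict with "color" (400x640x3 uint8, red, green, blue), "fx", "fy", "cx", "cy" (pixels), "R" (3x3) and "t" (3): a world point X has camera coordinates R X + t; the wrist camera has in their place "T_tool_cam" (4x4, takes a point from camera to tool coordinates, whose origin is the TCP and whose axes are the flange's). Camera axes: x right, y down, z forward; pixel columns grow to the right and rows downward; lengths in mm; the calibration is good to about 2 mm. A picture is of the moment at which its call begins: read the wrist's pose just before it. There is no depth.
- job_done(): hands the job in; it is judged then, once.
The state is a dict: "time": time; "q": joint angles; "qvel": joint speeds; "joint_torque": joint torques, N m; "position": TCP position; "tool_rot": TCP orientation; "force": force on the tool from outside, world axes, zero at the start; "torque": the same for the moment, N m; "gripper_width": finger opening in mm; "grasp_force": force on a finger pad.
Only numpy, scipy, OpenCV 4.12 (cv2) and the standard library are available. Lean on these libraries where they do the work, as an engineer would, in place of code of your own. Each camera call takes 0.05 s, during which the arm holds its last target. There are 200 camera calls.

## Task

The mechanic needs sockets from the blue chest, but its slide catch is unmarked: on some chests the place where it now stands locks the lid, on others it is the other end of its travel that locks. Tug at the lid to lift it before you touch the catch; if it is caught, let go and slide the catch right over to its other end, but if it rises freely leave the catch where it stands. Then lift the lid about half-way open (45 degrees) and finish still holding it there in the gripper, since it has no stay and falls shut, and keep the things standing round the chest where they are.

Things in the scene. Friction and masses are not known exactly. Their poses are not given: they have to be found in the camera images.
- chest: Blue sheet-metal socket chest screwed to the bench, 220 (x) by 380 (y) by 100 mm high, closed by a lid. Origin: centre of its underside, on the bench. x points from its front (handle side, nearest the robot) to its hinge side, y along its width to the left, z up. Place and yaw (up to 0.35 rad) vary.
- lid (a joint): Lid angle, rad: 0 closed, grows as the handle side rises, stop at 1.3; hinged on the far (+x) rim. Plate 6 mm thick, top at z = 106 mm when closed. Falls shut from any angle (2 to 4 N at the handle hold it up). Even when caught it has play: the handle rises about 6 mm (0.03 to 0.04 rad), then stops hard; if not caught it keeps on rising.
- lid_handle (a point): Middle of the lid's handle: a round steel bar 12 mm thick, parallel to the chest's y axis, 90 mm between its two posts, its centre line 35 mm above the lid's top. With the lid closed it is at (-75, 0, 141) mm in the chest's frame. It moves with the lid, 189 mm from the hinge line.
- lid_hinge (a point): Middle of the lid's hinge line (parallel to the chest's y axis), at (110, 0, 100) mm in the chest's frame.
- catch (a joint): Travel of the slide catch on the lid, m: 0 left end (+y), 0.030 right end (-y); starts at 0 to 0.004. At one end (hidden, it varies) its bolt is under a keeper inside and locks the lid, at the other it is free; past 0.018 from the locking end it no longer catches. About 1.5 N of friction, stays where left. Slide it only with the lid shut.
- catch_grip (a point): Point in the catch's upright steel thumb-piece, 24 (x) by 14 (y) mm, rising from 2 to 32 mm above the lid's top between two 3 mm rails, to the right of the handle. The point is on its centre line, 20 mm above the lid's top; lid closed: (-75, -100 minus catch travel, 126) mm in the chest's frame.
- driver: Bystander: cordless impact driver standing on its battery, 105 by 70 mm base, 195 mm tall, about 280 mm to the right of the chest's middle. Origin under its base.
- spray: Bystander: white spray can, 64 mm across, 170 mm tall, about 290 mm to the left of the chest's middle. Origin under its base.
- drum: Bystander: dark steel clutch drum (ring), 110 mm across, 35 mm high, lying flat on the left of the chest. Origin under its centre.
- wrench: Bystander: steel wrench 200 mm long lying on the bench right of the chest. Origin at its middle, on the bench.

How it is judged (in metres and radians):
On the way:
1. the lid is tugged up by its play, or further, with the catch still where it stood (catch under 0.008 m) (value of joint lid above 0.015 rad and value of joint catch below 0.008 m and contact force between the fingers and lid above 0.5 N), for 0.1 s.
At the end, for the whole second after the job is handed in: The lid stands about half-way open (0.58 to 1.0 rad), still, and the gripper's fingers carry it; the catch either still stands at the left end (under 0.008 m) or has been slid over to the right (past 0.018 m) (value of joint lid between 0.58 and 1 rad and velocity of joint lid between -0.1 and 0.1 rad/s and contact force between the fingers and lid above 0.5 N and (value of joint catch below 0.008 m or value of joint catch above 0.018 m)); the arm keeps its last pose, push and grip.
It fails at once if a bystander (driver, spray can, drum or wrench) is moved by more than 30 mm (distance of any of driver, spray, drum, wrench from where it was at the start of the episode above 0.03 m).
It fails at once if the catch is slid from end to end on a lid that is already open (value of joint lid above 0.1 rad and value of joint catch between 0.01 and 0.016 m).
It also fails if it takes over 58 s, if anything falls off the work surface, if the arm or the gripper's body presses on something with over 40 N, if the wrist force passes 120 N, or if a joint passes its speed limit or range.

## Working session

There is one attempt and no reset: what is moved stays moved. The work goes in short steps, Python scripts to look and compute and a tool call to move; the robot and the scene stay as the last step left them, time stands still between calls to the robot, and variables do not carry over. Pictures are saved under pics/ and viewed, at most 10 in all, crops included, and the job is handed in when it is done.

Besides the shell and the picture viewer there is one more tool, called after "Emit:" as name([rows], argument=value, ...), one row to a line, values as JSON. play_rows: Moves the arm, as the interface text tells. Its arguments: {"type":"object","properties":{"plan":{"type":"array"},"squeeze":{"type":"number"}},"required":["plan"]}

```bash
mkdir -p pics; cat > t.py <<'E'
import cv2,numpy as np
from cell import *
def save(n,f):
    c=capture(n); cv2.imwrite('pics/'+f,c['color'][:,:,::-1]); return c
E
python3 - <<'E'
from t import *
import pickle
s=read_state();print(s)
d={n:save(n,n+'0.png') for n in('scene','top')}
pickle.dump(d,open('v0.pkl','wb'))
for n in d: print(n,{k:np.round(v,3).tolist() for k,v in d[n].items() if k!='color'})
E
```

```text
{'time': 0.0, 'q': array([ 1.26701083e+00,  3.20291901e-01,  1.56569864e+00, -1.19807727e-05,
        1.25740565e+00, -1.99810598e-02]), 'qvel': array([ 0.00025544,  0.00090784,  0.00116322, -0.00171259, -0.00084366,
        0.00075687]), 'joint_torque': array([-3.51048784e-04, -4.12468636e+01, -2.31977230e+01,  7.27864774e-02,
        4.54061979e-02, -1.29646214e-04]), 'position': array([160.88372027, 551.63838325, 291.41255291]), 'tool_rot': array([ 1.41424579e-01,  9.89948623e-01, -8.90896348e-04, -1.39721979e-04]), 'force': array([-0.20743133, -0.23982117,  0.29975839]), 'torque': array([-0.03520977, -0.03868283, -0.0031605 ]), 'grasp_force': 0.0, 'gripper_width': 91.2317296738266}
scene {'fx': 425.34, 'fy': 425.34, 'cx': 323.099, 'cy': 198.572, 'R': [[0.452, 0.892, 0.024], [0.557, -0.261, -0.788], [-0.697, 0.369, -0.615]], 't': [-278.185, -188.756, 1510.465]}
top {'fx': 404.714, 'fy': 404.714, 'cx': 319.671, 'cy': 199.448, 'R': [[-0.008, -0.999, 0.031], [-0.981, 0.001, -0.194], [0.194, -0.032, -0.981]], 't': [12.358, 569.007, 987.543]}
```

View pics/top0.png

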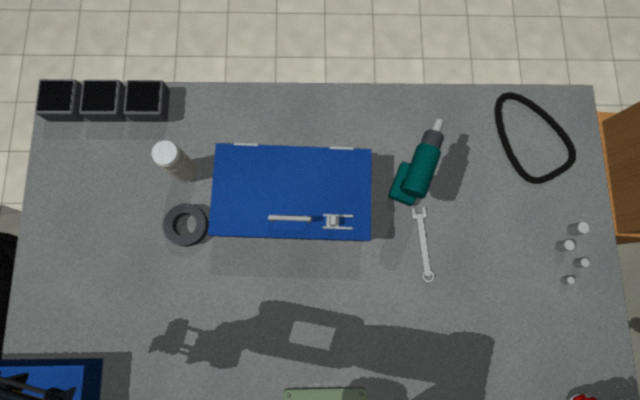

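View pics/scene0.png

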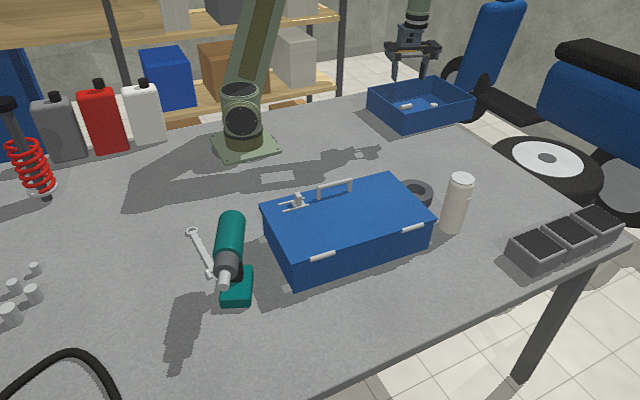

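The top view shows the lid at about (211–371, 143–240), the handle bar from (268,217) to (311,218) and the catch at about (334,221). In the scene view the handle runs from (318,187) to (352,181), with the catch near (298,200). The spray can and drum stand on the left, the driver and wrench on the right. Next I'll segment and triangulate.

```bash
cat >> t.py <<'E'
def ray(c,p):
    R,t=np.array(c['R']),np.array(c['t']); o=-R.T@t
    d=R.T@np.array([(p[0]-c['cx'])/c['fx'],(p[1]-c['cy'])/c['fy'],1]); return o,d/np.linalg.norm(d)
def onz(c,p,z): o,d=ray(c,p); return o+d*(z-o[2])/d[2]
def tri(r):
    A=sum(np.eye(3)-np.outer(d,d) for o,d in r); b=sum((np.eye(3)-np.outer(d,d))@o for o,d in r)
    X=np.linalg.solve(A,b); return X,[np.linalg.norm((np.eye(3)-np.outer(d,d))@(X-o)) for o,d in r]
E
python3 - <<'E'
from t import *
import pickle
d=pickle.load(open('v0.pkl','rb'))
out=[]
for n,(x0,y0,x1,y1) in {'top':(200,130,385,250),'scene':(255,165,440,290)}.items():
    c=d[n];im=c['color'][y0:y1,x0:x1];hsv=cv2.cvtColor(im,cv2.COLOR_RGB2HSV)
    print(n,'cam',-np.array(c['R']).T@c['t'])
    b=cv2.inRange(hsv,(105,120,40),(125,255,255)); b=cv2.morphologyEx(b,cv2.MORPH_CLOSE,np.ones((9,9)))
    ct=max(cv2.findContours(b,0,2)[0],key=cv2.contourArea)
    ap=cv2.approxPolyDP(ct,4,True)[:,0]+[x0,y0]; print('poly',ap.tolist())
    if n=='top':
        for p in ap: print(onz(c,p,106).round(0))
    m=cv2.inRange(hsv,(0,0,120),(180,90,255))
    k,l,st,ce=cv2.connectedComponentsWithStats(m)
    for i in range(1,k):
        if st[i,4]>15: print(i,(st[i]+[x0,y0,0,0,0]).tolist(),(ce[i]+[x0,y0]).round(1))
    v=cv2.resize(c['color'][y0:y1,x0:x1],None,fx=4,fy=4,interpolation=cv2.INTER_CUBIC)[:,:,::-1]
    out.append(v[200:,0:740] if n=='top' else v[0:250,0:740])
    if n=='top': out[-1]=v[280:480]
    else: out[-1]=v[0:240]
w=max(o.shape[1] for o in out)
cv2.imwrite('pics/crop.png',np.vstack([cv2.copyMakeBorder(o,0,0,0,w-o.shape[1],0) for o in out]))
E
```

```text
top cam [ 366.86104874   43.09116228 1078.29462964]
poly [[216, 143], [208, 234], [370, 239], [370, 149]]
[703. 270. 106.]
[475. 279. 106.]
[ 462. -109.  106.]
[ 689. -117.  106.]
1 [200, 130, 81, 27, 1130] [233.4 138. ]
3 [286, 131, 10, 13, 48] [290.6 138.2]
8 [310, 130, 75, 24, 1186] [352.8 139.4]
14 [273, 135, 12, 10, 65] [279.4 140.3]
23 [290, 139, 13, 7, 36] [298.  142.7]
29 [200, 179, 13, 27, 240] [205.5 191.5]
30 [268, 215, 43, 6, 203] [288.5 217.6]
31 [323, 214, 30, 16, 209] [332.9 222.1]
32 [343, 214, 10, 3, 20] [347.6 215.4]
33 [202, 240, 11, 10, 62] [207.7 245.7]
36 [360, 240, 25, 10, 164] [371.9 245. ]
scene cam [1283.32944786 -358.88648076  786.63041704]
poly [[439, 216], [389, 171], [255, 203], [290, 289], [318, 289], [319, 284], [426, 248]]
1 [255, 165, 18, 3, 31] [261.5 165.5]
3 [255, 165, 185, 79, 2999] [352.1 186.4]
4 [260, 170, 35, 14, 342] [276.7 176.5]
12 [402, 222, 22, 11, 102] [412.5 226.7]
21 [332, 246, 108, 44, 2167] [404.5 275.7]
22 [309, 250, 27, 12, 131] [322.2 255.1]
47 [281, 284, 11, 6, 50] [285.8 286.8]
```

View pics/crop.png

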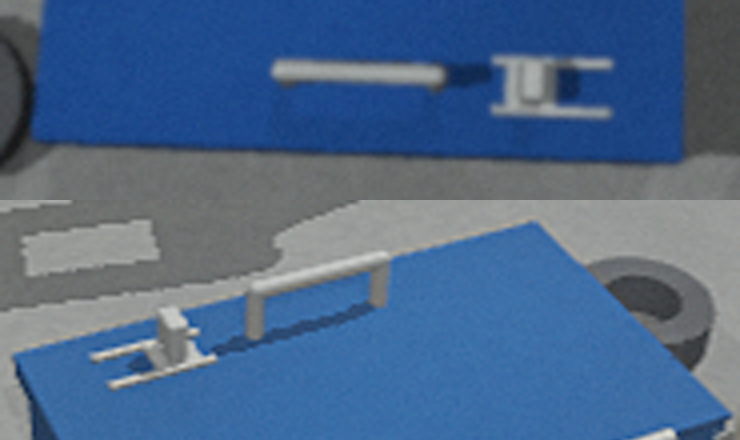

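The crop shows the bar ends in the top view at (268.8,217.8) and (311,218.8), and in the scene view at (351,179.5) and (318,187.8). The thumb-piece top is at (333,220.5) in the top view and (298,193) in the scene view. The catch stands at the left end of its rails.

```bash
python3 - <<'E'
from t import *
import pickle
d=pickle.load(open('v0.pkl','rb'))
T,S=d['top'],d['scene']
for n,a,b in[('hL',(269.5,217.8),(351,179.5)),('hR',(310.5,218.6),(318,187.8)),('catch top',(333.2,220.5),(298,193))]:
    X,r=tri([ray(T,a),ray(S,b)]);print(n,X.round(1),np.round(r,1))
for p in[(269.5,217.8),(290,218.2),(310.5,218.6)]:print(onz(T,p,141))
print(onz(T,(333.2,220.5),138))
for p in [(351,179.5),(318,187.8),(334.5,183.6)]:print('S',onz(S,p,141))
E
```

```text
hL [509.3 131.1 140.5] [1.2 1.2]
hR [506.9  35.5 141.8] [1.2 1.2]
catch top [502.5 -18.  139.4] [0.9 0.9]
[508.7060727  129.94398422 141.        ]
[507.62462567  82.22033769 141.        ]
[506.54016161  34.3635518  141.        ]
[502.32494556 -18.93451455 138.        ]
S [510.20913957 131.93600402 141.        ]
S [506.35781547  37.15581687 141.        ]
S [508.06067938  83.95416354 141.        ]
```

```bash
cat > p.py <<'E'
import sys,json,numpy as np
from scipy.spatial.transform import Rotation as Ro
from cell import read_state
H=np.array([508,83,141.]);YAW=-0.03
def down(yaw,tilt=0): # tool y along chest x, z down; tilt leans tool top toward +x
    y=np.array([np.cos(yaw),np.sin(yaw),0]);z=np.array([0,0,-1.])
    return Ro.from_matrix(np.c_[np.cross(y,z),y,z])
def plan(tgt,n,yaw=YAW):
    s=read_state();p=s['position'];r=Ro.from_quat(s['tool_rot']);tgt=np.array(tgt,float);R=down(yaw)
    w=(r.inv()*R).as_rotvec()
    print('dist',(tgt-p).round(1),'turn',np.degrees(w).round(1),'F',s['force'].round(1),'w',round(s['gripper_width'],1),'t',s['time'])
    for i in range(n):
        d=r.inv().apply((tgt-p)/(n-i))/40; a=(r.inv()*R).as_rotvec(); m=np.degrees(a)/10/(n-i); m=m*min(1,.99/max(1e-9,abs(m).max()))
        d=d.round(2);m=m.round(2);print(d.tolist(),m.tolist())
        p=p+r.apply(d*40); r=r*Ro.from_rotvec(np.radians(m*10))
if __name__=='__main__': plan(eval(sys.argv[1]),int(sys.argv[2]))
E
python3 p.py 508,83,270 15
```

```text
dist [ 347.1 -468.7  -21.5] turn [-0.1  0.1 75.5] F [0.5 0.2 1.3] w 91.2 t 0.1
[-0.77, -0.59, 0.04] [-0.0, 0.0, 0.5]
[-0.82, -0.52, 0.04] [-0.0, 0.0, 0.5]
[-0.86, -0.44, 0.04] [-0.0, 0.0, 0.5]
[-0.9, -0.37, 0.04] [-0.0, 0.0, 0.5]
[-0.93, -0.29, 0.04] [-0.0, 0.0, 0.5]
[-0.95, -0.2, 0.04] [-0.0, 0.0, 0.5]
[-0.97, -0.12, 0.03] [-0.0, 0.0, 0.51]
[-0.97, -0.04, 0.04] [-0.0, 0.0, 0.5]
[-0.97, 0.05, 0.03] [-0.0, 0.0, 0.51]
[-0.96, 0.14, 0.04] [-0.0, 0.0, 0.5]
[-0.95, 0.22, 0.03] [-0.0, 0.0, 0.51]
[-0.92, 0.3, 0.04] [-0.0, 0.0, 0.5]
[-0.9, 0.38, 0.03] [-0.0, 0.0, 0.51]
[-0.86, 0.46, 0.04] [-0.0, 0.0, 0.5]
[-0.81, 0.53, 0.03] [-0.0, 0.01, 0.51]
```

Emit:
play_rows([
  {"claw":91,"delta_pos":[-0.77,-0.59,0.04],"angular":[0,0,0.5]},
  {"claw":91,"delta_pos":[-0.82,-0.52,0.04],"angular":[0,0,0.5]},
  {"claw":91,"delta_pos":[-0.86,-0.44,0.04],"angular":[0,0,0.5]},
  {"claw":91,"delta_pos":[-0.9,-0.37,0.04],"angular":[0,0,0.5]},
  {"claw":91,"delta_pos":[-0.93,-0.29,0.04],"angular":[0,0,0.5]},
], squeeze=20)

```text
time: 0.72
position: [276.7, 394.5, 283.9]
tool_rot: [0.354, 0.935, -0.0, -0.0]
force: [0.4, 0.6, -0.5]
gripper_width: 91.3
grasp_force: 0.0
```

Emit:
play_rows([
  {"claw":91,"delta_pos":[-0.95,-0.2,0.04],"angular":[0,0,0.5]},
  {"claw":91,"delta_pos":[-0.97,-0.12,0.04],"angular":[0,0,0.5]},
  {"claw":91,"delta_pos":[-0.97,-0.04,0.04],"angular":[0,0,0.5]},
  {"claw":91,"delta_pos":[-0.97,0.05,0.04],"angular":[0,0,0.5]},
  {"claw":91,"delta_pos":[-0.96,0.14,0.04],"angular":[0,0,0.5]},
])

```text
time: 1.35
position: [393.0, 238.7, 275.9]
tool_rot: [0.548, 0.837, -0.0, -0.0]
force: [-0.1, -0.0, 0.7]
gripper_width: 90.9
grasp_force: 0.0
```

```bash
python3 p.py 508,83,270 5
```

```text
dist [ 115.  -155.7   -5.9] turn [-0.   0.  25.3] F [-0.1 -0.   0.7] w 90.9 t 1.35
[-0.94, 0.22, 0.03] [-0.0, 0.0, 0.51]
[-0.92, 0.3, 0.03] [-0.0, 0.0, 0.5]
[-0.89, 0.38, 0.03] [-0.0, 0.0, 0.51]
[-0.86, 0.45, 0.03] [-0.0, 0.0, 0.5]
[-0.81, 0.53, 0.03] [-0.0, 0.0, 0.51]
```

Emit:
play_rows([
  {"claw":91,"delta_pos":[-0.94,0.22,0.03],"angular":[0,0,0.51]},
  {"claw":91,"delta_pos":[-0.92,0.3,0.03],"angular":[0,0,0.5]},
  {"claw":91,"delta_pos":[-0.89,0.38,0.03],"angular":[0,0,0.51]},
  {"claw":91,"delta_pos":[-0.86,0.45,0.03],"angular":[0,0,0.5]},
  {"claw":91,"delta_pos":[-0.81,0.53,0.03],"angular":[0,0,0.51]},
])

```text
time: 1.98
position: [508.5, 83.5, 269.9]
tool_rot: [0.718, 0.696, -0.0, -0.0]
force: [0.2, 1.1, 0.4]
gripper_width: 90.9
grasp_force: 0.0
```

```bash
python3 - <<'E'
from t import *
import pickle
from scipy.spatial.transform import Rotation as Ro
s=read_state();c=save('wrist','wrist1.png')
T=np.array(c['T_tool_cam']);M=np.eye(4);M[:3,:3]=Ro.from_quat(s['tool_rot']).as_matrix();M[:3,3]=s['position']
W=M@T;c['R']=W[:3,:3].T;c['t']=-W[:3,:3].T@W[:3,3]
pickle.dump(c,open('w1.pkl','wb'));print(s['position'],s['tool_rot'],W[:3,3])
for p in[(508,83,141),(507,36,141),(509,131,141),(504,-17,138)]:
    X=c['R']@np.array(p,float)+c['t'];print(X[:2]/X[2]*c['fx']+[c['cx'],c['cy']])
E
python3 p.py 508,83,201 5
```

```text
[508.54662803  83.47325705 269.85157328] [ 7.17751331e-01  6.96299428e-01 -2.25235492e-04 -2.87791375e-04] [511.16178659 165.21285865 361.9933112 ]
[318.97897323 219.11982089]
[319.55371651 272.15190556]
[318.29152081 158.33391161]
[318.03211275 323.2162606 ]
dist [ -3.3   2.5 -68.7] turn [ 0.1  0.2 -0.2] F [ 2.8 -2.6 -0. ] w 91.0 t 2.025
[0.01, -0.02, 0.34] [0.0, 0.0, -0.0]
[0.01, -0.02, 0.34] [0.0, 0.0, -0.01]
[0.02, -0.02, 0.35] [0.0, 0.01, -0.0]
[0.01, -0.01, 0.34] [0.01, 0.0, -0.01]
[0.01, -0.02, 0.35] [0.0, 0.01, -0.0]
```

View pics/wrist1.png

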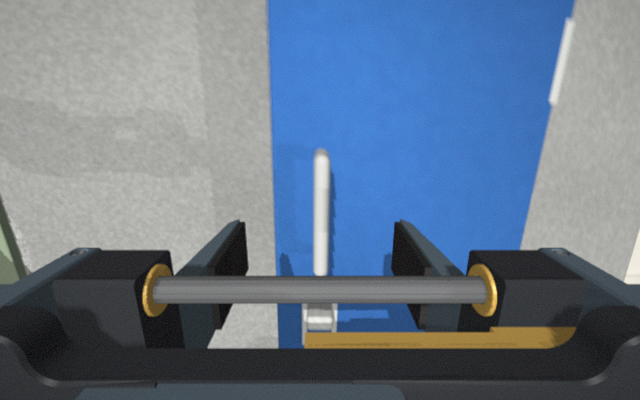

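The wrist view shows the bar at column 321, rows 150–275, against predicted columns 318–320. The pose estimate holds and the bar lies between the fingers. Descending.

Emit:
play_rows([
  {"claw":91,"delta_pos":[0.01,-0.01,0.34],"angular":[0,0,0]},
  {"claw":80,"delta_pos":[0,-0.01,0.34],"angular":[0,0,0]},
  {"claw":60,"delta_pos":[0,0,0.35],"angular":[0,0,0]},
  {"claw":50,"delta_pos":[0,0,0.34],"angular":[0,0,0]},
  {"claw":40,"delta_pos":[0,0,0.35],"angular":[0,0,0]},
])

```text
time: 2.65
position: [507.1, 85.4, 200.4]
tool_rot: [0.716, 0.698, -0.0, -0.0]
force: [-1.3, 0.1, 0.9]
gripper_width: 53.9
grasp_force: 0.0
```

Emit:
play_rows([
  {"claw":30,"delta_pos":[0,0,0],"angular":[0,0,0]},
  {"claw":20,"delta_pos":[0,0,0],"angular":[0,0,0]},
  {"claw":0,"delta_pos":[0,0,0],"angular":[0,0,0]},
  {"claw":0,"delta_pos":[0,0,0],"angular":[0,0,0]},
  {"claw":0,"delta_pos":[0,0,0],"angular":[0,0,0]},
])

```text
time: 3.28
position: [508.5, 85.0, 201.9]
tool_rot: [0.717, 0.697, 0.001, 0.001]
force: [3.6, 0.0, -1.5]
gripper_width: 11.2
grasp_force: 20.0
```

Bar gripped (11.2 mm). Tugging gently.

Emit:
play_rows([
  {"claw":0,"delta_pos":[0,0,-0.03],"angular":[0,0,0]},
  {"claw":0,"delta_pos":[0,0,-0.03],"angular":[0,0,0]},
  {"claw":0,"delta_pos":[0,0,-0.03],"angular":[0,0,0]},
  {"claw":0,"delta_pos":[0,0,-0.03],"angular":[0,0,0]},
  {"claw":0,"delta_pos":[0,0,0],"angular":[0,0,0]},
])

```text
time: 3.9
position: [509.3, 85.0, 206.2]
tool_rot: [0.717, 0.697, 0.002, 0.002]
force: [7.6, -0.3, -6.6]
gripper_width: 11.6
grasp_force: 20.0
```

Emit:
play_rows([
  {"claw":0,"delta_pos":[0,0,-0.03],"angular":[0,0,0]},
  {"claw":0,"delta_pos":[0,0,-0.03],"angular":[0,0,0]},
  {"claw":0,"delta_pos":[0,0,-0.03],"angular":[0,0,0]},
  {"claw":0,"delta_pos":[0,0,0],"angular":[0,0,0]},
  {"claw":0,"delta_pos":[0,0,0],"angular":[0,0,0]},
])

```text
time: 4.53
position: [510.2, 85.0, 210.0]
tool_rot: [0.717, 0.697, 0.003, 0.002]
force: [10.1, -0.1, -7.2]
gripper_width: 11.5
grasp_force: 20.0
```

Emit:
play_rows([
  {"claw":0,"delta_pos":[0,0,-0.05],"angular":[0,0,0]},
  {"claw":0,"delta_pos":[0,0.01,-0.05],"angular":[0,0,0]},
  {"claw":0,"delta_pos":[0,0.01,-0.05],"angular":[0,0,0]},
  {"claw":0,"delta_pos":[0,0.01,0],"angular":[0,0,0]},
  {"claw":0,"delta_pos":[0,0,0],"angular":[0,0,0]},
])

```text
time: 5.15
position: [511.9, 84.9, 216.0]
tool_rot: [0.717, 0.697, 0.003, 0.003]
force: [11.4, -1.3, -8.2]
gripper_width: 11.6
grasp_force: 20.0
```

```bash
python3 - <<'E'
from t import *
s=read_state();print(s['position'],s['force'],s['torque'])
c=save('scene','s2.png');v=cv2.resize(c['color'][130:290,240:440],None,fx=3.5,fy=3.5,interpolation=cv2.INTER_CUBIC)
cv2.imwrite('pics/s2c.png',v[:,:,::-1])
E
```

```text
[511.88790218  84.92238475 215.98758028] [11.37312111 -1.31364903 -8.15353797] [-0.29451416 -1.7779596  -0.17401553]
```

View pics/s2c.png

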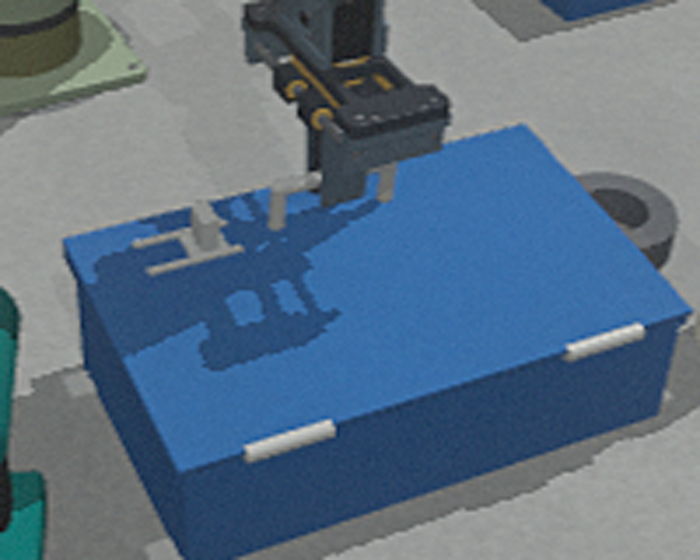

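In this view the lid's front corners have risen about 5 px, to (258.6,198.6) and (389,166) from (258.5,204) and (389.3,170.5). That is about 16 mm, well past the play, and the force stays low, so the lid is not caught. The catch stays where it is, and I'll lift along the hinge arc, tilting the tool with the lid.

Emit:
play_rows([
  {"claw":0,"delta_pos":[0,0.136,-0.204],"angular":[0.26,0,0]},
  {"claw":0,"delta_pos":[0,0.136,-0.204],"angular":[0.26,0,0]},
  {"claw":0,"delta_pos":[0,0.136,-0.204],"angular":[0.26,0,0]},
  {"claw":0,"delta_pos":[0,0.136,-0.204],"angular":[0.26,0,0]},
  {"claw":0,"delta_pos":[0,0.136,-0.204],"angular":[0.26,0,0]},
])

```text
time: 5.82
position: [542.3, 83.9, 253.0]
tool_rot: [0.712, 0.693, -0.077, -0.079]
force: [9.5, -0.6, -10.2]
gripper_width: 11.3
grasp_force: 20.0
```

```bash
cat > q.py <<'E'
import numpy as np
from cell import read_state
from p import *
s=read_state();r=Ro.from_quat(s['tool_rot']);g=s['position']+r.apply([0,0,60])
ex=np.array([np.cos(YAW),np.sin(YAW),0]);hin=np.array([508.5,84,141.])+185*ex-[0,0,41]
v=g-hin;print('grasp',g.round(1),'rad',np.hypot(v@ex,v[2]).round(1),'lid',(np.arctan2(v[2],-v@ex)-.218).round(3),'tilt',r.as_matrix()[:,2].round(3),'F',s['force'].round(1),'T',s['torque'].round(2),'q',s['q'].round(2))
E
python3 q.py
```

```text
grasp [529.1  84.3 194.5] rad 189.6 lid 0.304 tilt [-0.219  0.006 -0.976] F [  9.5  -0.6 -10.2] T [-0.24 -2.12 -0.21] q [0.12 0.4  1.57 0.03 1.4  0.14]
```

Emit:
play_rows([
  {"claw":0,"delta_pos":[0,0.136,-0.204],"angular":[0.26,0,0]},
  {"claw":0,"delta_pos":[0,0.136,-0.204],"angular":[0.26,0,0]},
  {"claw":0,"delta_pos":[0,0.136,-0.204],"angular":[0.26,0,0]},
  {"claw":0,"delta_pos":[0,0.136,-0.204],"angular":[0.26,0,0]},
  {"claw":0,"delta_pos":[0,0.136,-0.204],"angular":[0.26,0,0]},
])

```text
time: 6.45
position: [579.8, 82.6, 282.1]
tool_rot: [0.699, 0.679, -0.156, -0.16]
force: [6.7, -0.7, -9.5]
gripper_width: 11.0
grasp_force: 20.0
```

```bash
python3 q.py
```

```text
grasp [553.6  83.3 228.1] rad 189.7 lid 0.524 tilt [-0.436  0.011 -0.9  ] F [ 6.7 -0.7 -9.5] T [-0.34 -1.98 -0.15] q [0.1  0.53 1.31 0.05 1.75 0.12]
```

Emit:
play_rows([
  {"claw":0,"delta_pos":[0,0.136,-0.204],"angular":[0.26,0,0]},
  {"claw":0,"delta_pos":[0,0.136,-0.204],"angular":[0.26,0,0]},
  {"claw":0,"delta_pos":[0,0.136,-0.204],"angular":[0.26,0,0]},
  {"claw":0,"delta_pos":[0,0.136,-0.204],"angular":[0.26,0,0]},
  {"claw":0,"delta_pos":[0,0.136,-0.204],"angular":[0.26,0,0]},
])

```text
time: 7.08
position: [623.3, 81.1, 302.6]
tool_rot: [0.676, 0.657, -0.233, -0.239]
force: [3.1, -2.2, -8.1]
gripper_width: 11.4
grasp_force: 20.0
```

Emit:
play_rows([
  {"claw":0,"delta_pos":[0,0,0],"angular":[0,0,0]},
  {"claw":0,"delta_pos":[0,0,0],"angular":[0,0,0]},
  {"claw":0,"delta_pos":[0,0,0],"angular":[0,0,0]},
  {"claw":0,"delta_pos":[0,0,0],"angular":[0,0,0]},
  {"claw":0,"delta_pos":[0,0,0],"angular":[0,0,0]},
])

```text
time: 7.7
position: [623.0, 81.2, 302.8]
tool_rot: [0.677, 0.658, -0.232, -0.237]
force: [4.6, -5.3, -11.6]
gripper_width: 11.5
grasp_force: 20.0
```

```bash
python3 q.py; python3 -c "
from t import *
save('scene','s3.png')"
```

```text
grasp [585.5  82.1 256. ] rad 189.7 lid 0.747 tilt [-0.625  0.016 -0.78 ] F [  4.6  -5.3 -11.6] T [-0.66 -2.38  0.27] q [0.08 0.7  1.03 0.08 2.08 0.13]
```

View pics/s3.png

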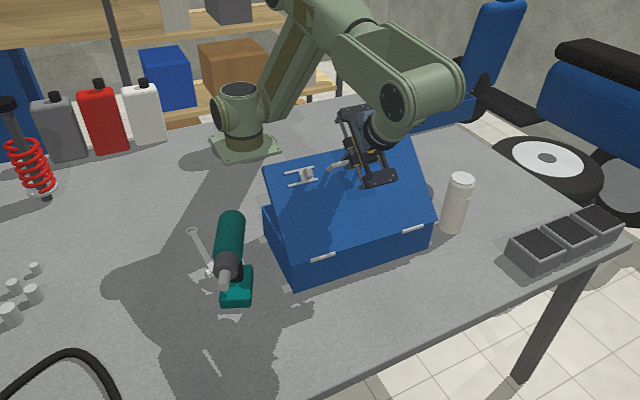

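The view shows the lid standing open at about 0.75 rad with the handle in the gripper at about (345,165). The catch is still at its left end near (303,175), and the driver, spray can and wrench have not moved; the arm hides the drum. Handing in.

```bash
python3 -c "
from cell import *
print(job_done())"
```

```text
the job is handed in; nothing more can be done
None
```

The lid rose freely when tugged, so I left the catch at its left end; I handed in at 7.7 s with the gripper holding the lid at about 0.75 rad (43°). The driver, spray can and wrench stayed where they were, the drum was hidden behind the arm in the last picture, and the hand-in gave no verdict.

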